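# Seal the crispbread tub

## Robot

A 6-joint arm with a two-finger parallel gripper is mounted at the origin on the work surface. World frame = base frame: x ahead of the robot, y to its left, z up, the work surface at z = 0. Lengths are in m, angles in rad, forces in N, time in s.
With the tool pointing down it reaches from about 0.35 to 0.875 m from the base axis. Payload 4.2 kg.
Tool frame: the origin (TCP) lies midway between the tips of the shut fingers; the grasp point (between the pads) lies 19 mm behind it (env.grip_point_offset is the distance from the TCP to the grasp point, in m); z points along the fingers, x is the direction in which the jaws open and shut, and the axes are right-handed (so a half turn about z gives the same grasp; the last joint's range is limited). The gripper opens to 85 mm and grips with 20 to 120 N. Pads are 22 mm wide; open, the fingers measure 114 mm over their backs; the gripper's body (76 mm by 85 mm) begins 54 mm behind the grasp point. The pads swing forward as they close: fully open they stand 13 mm farther back than shut.
Start: joints at [-1.073, 0.385, 0.008, 0, -1.194, -0.259], TCP at [0.148, -0.607, 0.231] pointing down, gripper open.
Joint ranges: [-3.14, 3.14], [-1.21, 2.06], [-1.07, 1.41], [-3.16, 2.05], [-2.99, -0.16], [-3.1, 3.1]. Speed limits (rad/s): [2.79, 2.79, 3.14, 3.14, 3.14, 3.14].

## Interface

Orientations are given as a 3x3 rotation matrix whose columns are the frame's x, y, z axes.
In Python, from rig import env, kinematics, cams, order gives the robot as it stands. Calls block until the motion is done:
- env.movep(position, orientation): joint-space move of the TCP to a pose.
- env.move_l(position, ori=None, max_speed=0.15, f_stop=None): straight line of the TCP; ori=None keeps the orientation; max_speed is the mean speed in m/s. With f_stop (N) it stops when the force on the tool has changed by that much, and returns True; else False.
- env.move_j(angles): joint-space move.
- env.gripper_to(opening, effort=None): finger opening in m; effort is the grip in N (None keeps the last); returns when the fingers have stopped.
- env.wait(seconds).
- kinematics.ik(position, orientation): joint angles nearest the present ones, or None.
- env.get_state(): the state.
- cams.snapshot(name): name is "scene" or "top" or "wrist"; returns a dict with "color" (384x512x3 uint8, blue, green, red), "K" (3x3 intrinsics, pixels), "D" ([k1, k2, p1, p2, k3] as OpenCV has them; the pictures are not rectified), "position" and "orientation" of the camera in the world. Camera axes: x right, y down, z forward; pixel columns grow to the right and rows downward; lengths in m; the calibration is good to about 2 mm. A picture is of the moment at which its call begins. There is no depth.
A pose or a line that the arm cannot do raises env.PlanningError and nothing moves.
- order.sign_off(): hands the job in, once; it reports no verdict.
The state is a dict: "time_s": time; "q": joint angles; "qd": joint speeds; "effort": joint torques, N m; "eef_pos": TCP position; "tool_rot": TCP orientation; "ft_force": force on the tool from outside, world axes, zero at the start; "ft_torque": the same for the moment, N m; "finger_gap": finger opening in m.
Only numpy, scipy, OpenCV 4.12 (cv2) and the standard library are available. Lean on these libraries where they do the work, as an engineer would, in place of code of your own. Each camera call takes 0.05 s, during which the arm holds its last target. There are 200 camera calls.

## Task

Put the lid, grip bar up, on the tub of crispbread and let go of it; then press it down point by point around its edge, over the gasket, going over it again where it still stands up, until the seal is fully home and the lid sits level and flush all the way round. Press firmly but without great force (the lid cracks under more than about 4 kg), and leave the other things on the table where they are.

Things in the scene. Friction and masses are not known exactly. Their poses are not given: they have to be found in the camera images.
- tub: See-through storage tub full of crispbread, fixed to the table. Origin: centre of its underside; x along the long side, y along the short side, z up. Body about 184 x 124 mm; white flange around the mouth 200 x 140 mm outside, 14 mm wide, its top 90 mm above the origin. Put on and not pressed, the lid's origin is about 81 mm above the tub's; fully home 73 mm (top face at 95 mm).
- gasket (a point): Centre of the tub's mouth, 90 mm above its origin. Black rubber gasket, 8 mm wide, centre lines x = +-93, y = +-63 mm, in eight sections: 4 corners, 4 mid-sides. Tops start 7 to 9 mm over the flange; each gives at about 8 N, sinks to 1 mm over the flange (firm stop) and stays where pushed. 15 to 22 N on the lid over a section seats it.
- lid: Grey rigid lid, 0.15 to 0.28 kg, loose, starts skirt down on the table. Origin: centre of the skirt's lower edge; x along the long side, y short, z up; a half turn makes no difference. Plate 212 x 152 x 4 mm, top face 22 mm above the origin, underside 18. Flared skirt: about 2 mm clear of the flange each side at its top, 6 mm at its lower edge (218 x 158 mm outside). Cracks if pressed on the tub with over 45 N.
- lid_bar (a point): Centre of the lid's grip bar, 40 mm above the lid's origin: bar 100 mm along x, 20 mm wide (grip across y), from 22 to 56 mm above the origin. Being rigid, the lid tips when pressed at one point and the far side may lift till it too is pressed. Press the four corners first, then the mid-sides (or go round twice): a mid-side gets home only once both its corners are down. The middle takes too much force.
- lid_corner0 (a point): point on the lid's top face, directly above the outer corner of the tub's flange when the lid is on: (100, 70, 22) mm from lid in its own axes
- lid_corner1 (a point): point on the lid's top face, directly above the outer corner of the tub's flange when the lid is on: (100, -70, 22) mm from lid in its own axes
- lid_corner2 (a point): point on the lid's top face, directly above the outer corner of the tub's flange when the lid is on: (-100, -70, 22) mm from lid in its own axes
- lid_corner3 (a point): point on the lid's top face, directly above the outer corner of the tub's flange when the lid is on: (-100, 70, 22) mm from lid in its own axes
- scraper: dough scraper lying on the table, 85 x 115 mm, 19 mm high; origin at its underside. Leave alone.
- seed_jar: small closed glass jar, 56 mm across, 85 mm tall; origin at its underside. Leave alone.
- bowl: steel bowl, 110 mm across, 50 mm tall; origin at its underside. Leave alone.
- brush: pastry brush lying on the table; origin at its underside. Leave alone.
- crispbread: single crispbread lying on the table, 70 x 92 x 8 mm; origin at its underside. Leave alone.
- cutter: round steel cookie cutter, an open ring 64 mm across, 32 mm tall; origin at its underside. Leave alone.
There are look-alikes about, which are no part of the job. There is more than one size of the tub; the one meant has the size given above.

How it is judged:
On the way, in this order (a step that is already met when the one before it is completed fails the run):
1. the lid rests on the tub, in line with it, and is let go (horizontal distance between lid and tub below 0.01 m and angle between the x axis of lid and the x axis of tub, either way round below 0.1 rad and z of lid_corner0 in the frame of tub between 0.089 and 0.115 m and z of lid_corner1 in the frame of tub between 0.089 and 0.115 m and z of lid_corner2 in the frame of tub between 0.089 and 0.115 m and z of lid_corner3 in the frame of tub between 0.089 and 0.115 m and contact force between the fingers and lid below 0.5 N and linear speed of lid below 0.02 m/s), for 0.2 s.
2. the lid is pressed home all the way round (horizontal distance between lid and tub below 0.01 m and angle between the x axis of lid and the x axis of tub, either way round below 0.1 rad and z of lid_corner0 in the frame of tub between 0.091 and 0.0985 m and z of lid_corner1 in the frame of tub between 0.091 and 0.0985 m and z of lid_corner2 in the frame of tub between 0.091 and 0.0985 m and z of lid_corner3 in the frame of tub between 0.091 and 0.0985 m), for 0.2 s.
At the end, for the whole second after the job is handed in: The lid lies on the tub in line with it (within 10 mm and 0.1 rad), at rest, and each of its four corners is fully down: no more than 3.5 mm above its home height over the tub (all of step 2 and linear speed of lid below 0.02 m/s); the robot touches nothing.
It fails at once if the lid is pressed on to the tub with more than 50 N in all (contact force between lid and tub above 50 N).
It fails at once if one of the other things on the table is shifted by more than 25 mm (distance of any of scraper, seed_jar, bowl, brush, crispbread, cutter from where it was at the start of the episode above 0.025 m).
It also fails if it takes over 72 s, if anything falls off the work surface, if the arm or the gripper's body presses on something with over 40 N, if the wrist force passes 120 N, or if a joint passes its speed limit or range.

## Working session

There is one attempt and no reset: what is moved stays moved. The work goes in short steps, each a Python script; the robot and the scene stay as the last script left them, time stands still between calls to the robot, and variables do not carry over. Pictures are saved under pics/ and viewed, about 8 in all and at most 12, crops included, and the job is handed in when it is done.

```bash
ls; mkdir -p pics; python3 - <<'E'
from rig import env,kinematics,cams,order
import cv2,numpy as np
for n in ("top","scene"):
    s=cams.snapshot(n); cv2.imwrite(f"pics/{n}0.png",s["color"]); print(n,s["K"],s["D"],s["position"],s["orientation"])
print(env.get_state()["time_s"],env.grip_point_offset)
E
```

```text
pics
top [[420.38966819   0.         259.56000213]
 [  0.         420.38966819 187.08694872]
 [  0.           0.           1.        ]] [-0.1207735  0.         0.         0.         0.       ] [ 0.18188298 -0.01306966  1.50043202] [[-1.33862684e-02 -9.82311575e-01  1.86774670e-01]
 [-9.99908225e-01  1.35402519e-02 -4.51312361e-04]
 [-2.08564673e-03 -1.86763570e-01 -9.82402677e-01]]
scene [[494.6731145    0.         260.05188257]
 [  0.         494.6731145  188.19345927]
 [  0.           0.           1.        ]] [0.01528636 0.         0.         0.         0.        ] [1.20509542 0.02521891 1.34462332] [[-0.04988642  0.85450761 -0.5170378 ]
 [ 0.99875415  0.04331667 -0.02477545]
 [ 0.00122555 -0.51762961 -0.85560393]]
0.1 0.0187
```

View pics/top0.png

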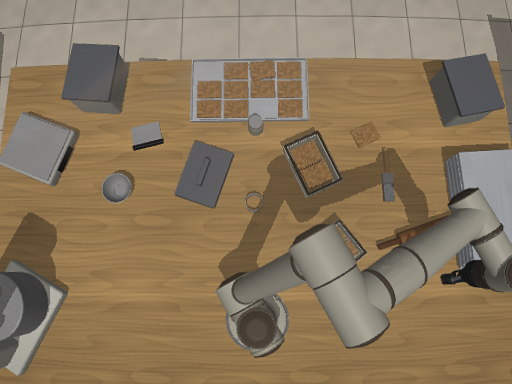

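View pics/scene0.png

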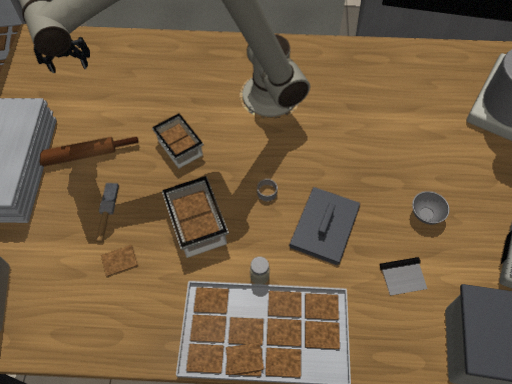

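Large tub at top (312,163) / scene (196,215); look-alike small tub at top (348,240) / scene (178,140). The lid is the only one: top (205,173) / scene (325,225). Other grey things are the boxes at top (95,75) and (467,88), the scale at (37,148) and the dark scraper edge at (148,135). I'll choose the lid and the large tub, and check them by size and a crop.

```bash
cat > h.py <<'E'
from rig import env,kinematics,cams,order
import cv2,numpy as np
def cast(s,px,z):
    u=cv2.undistortPoints(np.asarray(px,float).reshape(-1,1,2),np.array(s["K"]),np.array(s["D"])).reshape(-1,2)
    d=np.c_[u,np.ones(len(u))]@np.array(s["orientation"]).T; p=np.array(s["position"])
    return p+d*((z-p[2])/d[:,2])[:,None]
def proj(s,P):
    R=np.array(s["orientation"]);P=np.asarray(P,float).reshape(-1,3)
    return cv2.projectPoints(P,cv2.Rodrigues(R.T)[0],-R.T@np.array(s["position"]),np.array(s["K"]),np.array(s["D"]))[0].reshape(-1,2)
def blob(s,mask,seed,r=0):
    """filled outer contour of the component nearest to seed"""
    cs=cv2.findContours(mask,cv2.RETR_EXTERNAL,cv2.CHAIN_APPROX_NONE)[0]
    cs=[c for c in cs if cv2.contourArea(c)>150]
    return max(cs,key=lambda c:cv2.pointPolygonTest(c,tuple(map(float,seed)),True))[:,0]
def rect(s,c,z):
    """rectangle of contour on plane z: centre, long, short, angle of long side"""
    P=cast(s,c,z)[:,:2]; (cx,cy),(w,h),a=cv2.minAreaRect((P*1000).astype(np.float32))
    if w<h: w,h,a=h,w,a+90
    return np.round([cx,cy,w,h,(a+90)%180-90],1)
E
python3 - <<'E'
from h import *
out=[]
for n,ls,ts in (("top",(205,173),(312,163)),("scene",(325,215),(196,215))):
    s=cams.snapshot(n);im=s["color"];hsv=cv2.cvtColor(im,cv2.COLOR_BGR2HSV)
    print(n,hsv[ls[1]+8,ls[0]-8])
    grey=((hsv[...,1]<70)&(hsv[...,2]<130)).astype(np.uint8)
    k=np.zeros_like(grey)
    lid=blob(s,grey,ls)
    dk=(hsv[...,2]<55).astype(np.uint8); 
    m=np.zeros_like(dk);cv2.circle(m,ts,48 if n=="scene" else 40,1,-1)
    sat=((hsv[...,1]<80)&(hsv[...,2]<70)).astype(np.uint8)&m
    tub=blob(s,sat,ts)
    for z in(0,.022):print(" lid",z,rect(s,lid,z))
    for z in(.09,.098):print(" tub",z,rect(s,tub,z))
    v=im.copy();cv2.drawContours(v,[lid.reshape(-1,1,2)],-1,(0,0,255),1);cv2.drawContours(v,[tub.reshape(-1,1,2)],-1,(0,255,0),1)
    x0,y0=(165,115) if n=="top" else (150,165); out.append(cv2.resize(v[y0:y0+110,x0:x0+220],None,fx=3.4,fy=2.7*1,interpolation=cv2.INTER_CUBIC))
cv2.imwrite("pics/crop.png",np.vstack(out))
E
```

```text
top [128  10  98]Traceback (most recent call last):
  File "<stdin>", line 12, in <module>
  File "h.py", line 14, in blob
    return max(cs,key=lambda c:cv2.pointPolygonTest(c,tuple(map(float,seed)),True))[:,0]
           ~~~^^^^^^^^^^^^^^^^^^^^^^^^^^^^^^^^^^^^^^^^^^^^^^^^^^^^^^^^^^^^^^^^^^^^^
ValueError: max() iterable argument is empty
```

```bash
python3 - <<'E'
from h import *
out=[]
for n,ls,ts in (("top",(205,173),(312,163)),("scene",(325,215),(196,215))):
    s=cams.snapshot(n);im=s["color"];hsv=cv2.cvtColor(im,cv2.COLOR_BGR2HSV)
    grey=((hsv[...,1]<70)&(hsv[...,2]<130)).astype(np.uint8)
    lid=blob(s,grey,ls)
    print(n,[tuple(map(int,hsv[ts[1],x,1:])) for x in range(ts[0]-36,ts[0]-10,1)])
    for z in(0,.022):print(" lid",z,rect(s,lid,z))
    v=im.copy();cv2.drawContours(v,[lid.reshape(-1,1,2)],-1,(0,0,255),1)
    x0,y0=(165,115) if n=="top" else (150,165); out.append(cv2.resize(v[y0:y0+110,x0:x0+220],None,fx=3.4,fy=2.7*1,interpolation=cv2.INTER_CUBIC))
cv2.imwrite("pics/crop.png",np.vstack(out))
E
```

```text
top [(111, 108), (114, 107), (117, 107), (112, 107), (115, 106), (117, 107), (119, 105), (115, 106), (117, 107), (117, 107), (118, 106), (119, 105), (105, 100), (18, 116), (20, 100), (22, 115), (58, 62), (100, 51), (56, 55), (86, 89), (129, 123), (126, 134), (126, 125), (125, 126), (125, 122), (125, 116)]
 lid 0 [520.9 189.7 218.4 159.5 -19.5]
 lid 0.022 [516.  186.7 215.2 157.1 -19.5]
scene [(135, 81), (135, 83), (132, 85), (139, 81), (143, 80), (134, 84), (145, 79), (145, 79), (140, 84), (61, 113), (35, 103), (14, 36), (107, 19), (23, 55), (23, 111), (29, 141), (53, 121), (137, 93), (149, 113), (141, 128), (147, 134), (145, 127), (142, 115), (145, 107), (144, 117), (143, 132)]
 lid 0 [509.9 189.8 226.2 155.9 -19.5]
 lid 0.022 [521.3 187.2 222.5 153.4 -19.5]
```

View pics/crop.png

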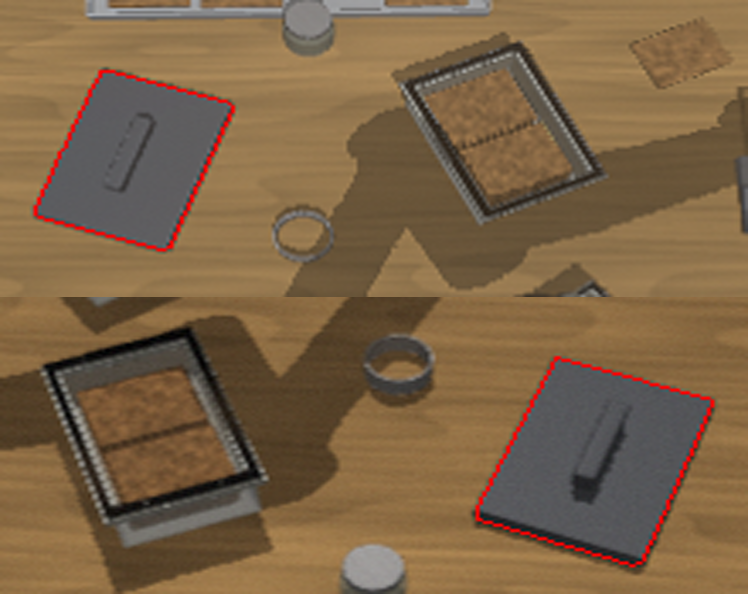

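The crop shows the lid outlined cleanly: 218x159 mm at z=0, centre (521,190), -19.5°. The tub is at crop (500,130), with its black gasket clearly visible. Next I'll measure the tub and look at both from the wrist camera.

```bash
cat >> h.py <<'E'
def down(a):
    """tool pointing down, jaw axis x at angle a (rad)"""
    c,s_=np.cos(a),np.sin(a); return np.array([[c,s_,0],[s_,-c,0],[0,0,-1.]])
def hull(s,seed,r,vmax=62):
    im=cv2.cvtColor(s["color"],cv2.COLOR_BGR2HSV)
    m=np.zeros(im.shape[:2],np.uint8);cv2.circle(m,tuple(map(int,seed)),r,1,-1)
    m&=(im[...,2]<vmax).astype(np.uint8)
    m=cv2.morphologyEx(m,cv2.MORPH_CLOSE,np.ones((3,3),np.uint8))
    n,l,st,_=cv2.connectedComponentsWithStats(m,connectivity=8)
    k=1+np.argmax(st[1:,4]); c=np.argwhere(l==k)[:,::-1]
    return cv2.convexHull(c.astype(np.int32))[:,0]
def yawnear(a):
    """pick the half turn of jaw angle a with the smaller joint-6 excursion"""
    return a
E
python3 - <<'E'
from h import *
for n,ts,r in (("top",(312,163),38),("scene",(196,215),46)):
    s=cams.snapshot(n)
    for vm in (50,65):
        c=hull(s,ts,r,vm)
        print(n,vm,rect(s,c,.098), rect(s,c,.09))
lid=np.array([.521,.190]);a=np.radians(-19.5)
for b in (a+np.pi/2,a-np.pi/2):
    q=kinematics.ik(np.r_[lid,.2],down(b)); print(b,q)
tub=cast(s,[(196,215)],.09)[0];print(tub)
E
```

```text
top 50 [ 453.  -188.   124.2   64.5   67.8] [ 454.5 -189.   124.9   64.9   67.8]
top 65 [ 533.2 -197.2  192.5  133.1   23.6] [ 535.2 -198.3  193.6  133.9   23.6]
scene 50 [ 532.7 -196.2  197.1  133.5   24. ] [ 528.4 -197.6  198.4  134.3   24. ]
scene 65 [ 532.8 -196.2  200.3  134.5   23.7] [ 528.5 -197.7  201.5  135.4   23.7]
1.2304571226560024 [ 0.64199429  0.29069274 -0.21438841  0.         -1.06571518 -2.55312982]
-1.9111355309337907 [ 0.64199429  0.29069274 -0.21438841  0.         -1.06571518  0.58846283]
[ 0.5460056  -0.19014676  0.09      ]
```

```bash
python3 - <<'E'
from h import *
R=down(-1.911)
env.gripper_to(.06)
env.movep([.521,.190,.20],R)
s=cams.snapshot("wrist");cv2.imwrite("pics/w1.png",s["color"])
hsv=cv2.cvtColor(s["color"],cv2.COLOR_BGR2HSV)
print(np.round(s["position"],3),env.get_state()["time_s"])
print(np.round(proj(s,[[.521,.19,.056]]),0))
np.savez("w1.npz",K=s["K"],D=s["D"],position=s["position"],orientation=s["orientation"],color=s["color"])
E
```

```text
[0.595 0.165 0.343] 3.8583
[[258. 177.]]
```

View pics/w1.png

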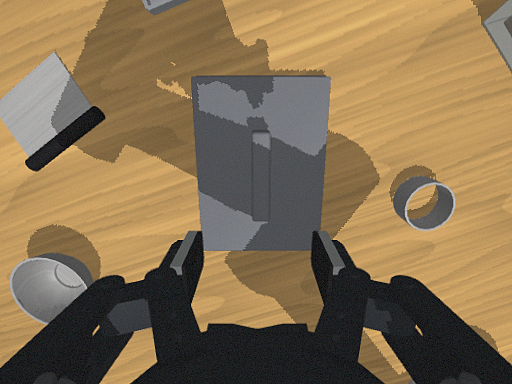

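Wrist view: lid plate corners at (192,77), (329,77), (324,249) and (203,249), bar centre about (261,178). The predicted bar centre was (258,177), so it agrees to about 1–2 mm. Cross-check the corners and grasp.

```bash
python3 - <<'E'
from h import *
s=dict(np.load("w1.npz"))
P=cast(s,[(192,76),(330,76),(325,250),(202,250)],.022)
print(np.round(P*1000,0),P.mean(0), rect(s,[(192,76),(330,76),(325,250),(202,250)],.022))
print(cast(s,[(261,177)],.056))
ctr=np.array([.521,.190])
m=P.mean(0)[:2]
if np.linalg.norm(m-ctr)<.008: ctr=(ctr+m)/2
print(ctr)
R=down(-1.911)
print(env.move_l(np.r_[ctr,.06],R,.12), env.move_l(np.r_[ctr,.028],R,.05,f_stop=6))
env.gripper_to(0,60)
st=env.get_state();print(st["eef_pos"],st["finger_gap"],st["ft_force"],st["time_s"])
E
```

```text
[[643. 222.  22.]
 [593.  82.  22.]
 [390. 144.  22.]
 [444. 295.  22.]] [0.51721924 0.18567381 0.022     ] [516.5 183.7 212.  160.5 -19.6]
[[0.51966148 0.18706086 0.056     ]]
[0.51910962 0.18783691]
False False
[0.51933926 0.18792164 0.02846292] 0.018828401738435373 [-0.83795855 -0.44701679  2.3744835 ] 6.4083
```

```bash
python3 - <<'E'
from h import *
st=env.get_state();p=np.array(st["eef_pos"])
env.move_l([p[0],p[1],.22],None,.2)
print(env.get_state()["finger_gap"])
R=down(-np.pi/2+np.radians(23.7))
env.movep([.533,-.197,.23],R)
env.wait(.2)
st=env.get_state();print(st["eef_pos"],st["finger_gap"],st["ft_force"],st["ft_torque"],st["time_s"])
out=[]
for n in("wrist","top","scene"):
    s=cams.snapshot(n);np.savez(f"c_{n}.npz",**{k:s[k] for k in("K","D","position","orientation","color")}); cv2.imwrite(f"pics/c_{n}.png",s["color"]);out.append(s["color"])
cv2.imwrite("pics/c.png",np.vstack([cv2.resize(np.hstack(out[:2]),(800,300)),cv2.resize(np.hstack([out[2][60:330,60:420],out[1][60:330,150:510]]),(800,300))]))
E
```

```text
0.018868568728701275
[ 0.53329181 -0.19612962  0.22993373] 0.019013176117327793 [ 0.13706141 -0.5169904  -2.53795469] [ 0.01039259 -0.01886502 -0.03040266] 9.15
```

View pics/c.png

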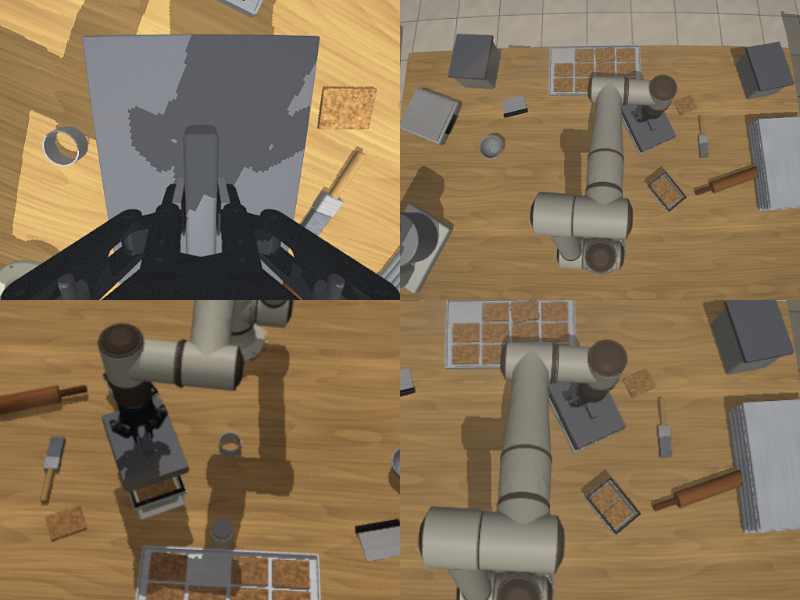

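Wrist view: the lid is level in the gripper, its far corners at about (107,46) and (408,48) full-res; the tub is right below. I'll compute the lid-in-hand offset from that far edge.

```bash
python3 - <<'E'
from h import *
s=dict(np.load("c_wrist.npz"));im=cv2.cvtColor(s["color"],cv2.COLOR_BGR2HSV)
m=(im[...,1]<60).astype(np.uint8)
# edges along lines: far edge per column, side edges per row
def first(v,lo,hi,step):
    for i in range(lo,hi,step):
        if v[i]: return i
far=[(x,first(m[:,x],70,0,-1) if False else next(i for i in range(100,0,-1) if not m[i,x])+1) for x in range(150,380,10)]
L=[(next(i for i in range(200,0,-1) if not m[y,i])+1,y) for y in range(60,200,10)]
Rr=[(next(i for i in range(300,511) if not m[y,i])-1,y) for y in range(60,200,10)]
a=np.radians(23.7);ux=np.array([np.cos(a),np.sin(a)]);uy=np.array([-ux[1],ux[0]])
st=env.get_state();t=np.array(st["eef_pos"])[:2];z=st["eef_pos"][2]-.0285+.022
for n,c in(("far",far),("L",L),("R",Rr)):
    d=(cast(s,c,z)[:,:2]-t)*1000; x,y=d@ux,d@uy
    print(n,np.median(x),np.median(y), np.polyfit(y,x,1)[0] if n=="far" else np.polyfit(x,y,1)[0])
E
```

```text
far 105.18943849576856 -0.7660439396019484 0.00039538090744887193
L 66.4169267749058 76.2642859983196 0.0035477722022195803
R 66.46022027379243 -74.5962639072514 -0.004500413050815034
```

```bash
python3 - <<'E'
from h import *
env.move_l([.534,-.1972,.125],None,.15)
print(env.move_l([.534,-.1972,.106],None,.02,f_stop=5))
st=env.get_state();print(st["eef_pos"],st["ft_force"],st["time_s"])
env.gripper_to(.05); env.wait(.3)
env.move_l([.534,-.1972,.25],None,.2)
s=cams.snapshot("wrist");np.savez("d.npz",**{k:s[k] for k in("K","D","position","orientation","color")})
S=cams.snapshot("scene")
cv2.imwrite("pics/d.png",np.vstack([cv2.resize(s["color"],(400,300)),cv2.resize(S["color"][140:290,120:320],(400,300))]))
print(env.get_state()["time_s"])
E
```

```text
True
[ 0.53386684 -0.19717953  0.10879967] [-0.01239786  0.07720357  5.37844079] 10.9167
12.575
```

View pics/d.png

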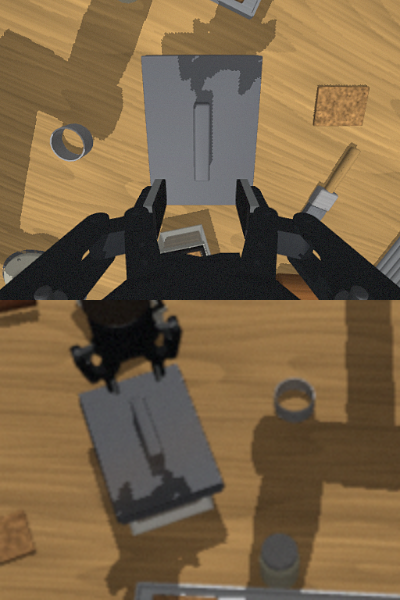

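The lid is on and aligned: contact came at origin height 80 mm, as expected, and the plate covers the tub in both views. Next come the corner presses with the fingers shut.

```bash
cat >> h.py <<'E'
C=np.array([.5335,-.1970]);A=np.radians(23.7)
RL=np.array([[np.cos(A),-np.sin(A)],[np.sin(A),np.cos(A)]])
def press(x,y,f=19,top=.118,v=.02):
    """press at lid point (x,y) m; returns height and force at the stop"""
    p=C+RL@[x,y]
    env.move_l(np.r_[p,top],None,.2)
    hit=env.move_l(np.r_[p,.086],None,v,f_stop=f)
    st=env.get_state()
    env.move_l(np.r_[p,top],None,.1)
    print((round(x*1e3),round(y*1e3)),hit,"z %.1f f %.1f t %.1f"%(st["eef_pos"][2]*1e3,st["ft_force"][2],env.get_state()["time_s"]),flush=True)
E
python3 - <<'E'
from h import *
env.gripper_to(0)
p=C+RL@[.092,.062]
env.move_l(np.r_[p,.14],down(-np.pi/2+A),.2)
press(.092,.062,f=14,top=.13)
press(.092,.062)
E
```

```text
(92, 62) True z 99.1 f 3.7 t 16.3
(92, 62) True z 95.9 f 6.6 t 18.1
```

```bash
python3 - <<'E'
from h import *
top=.135
for i,(x,y) in enumerate([(.092,-.062),(-.092,-.062),(-.092,.062)]):
    env.move_l(np.r_[np.array(env.get_state()["eef_pos"])[:2],top],None,.2)
    press(x,y,f=20,top=.125,v=.022)
S=cams.snapshot("scene")
T=cams.snapshot("top")
E
```

```text
(92, -62) True z 96.6 f 6.3 t 20.9
(-92, -62) True z 99.0 f 5.7 t 23.9
(-92, 62) True z 96.1 f 9.1 t 26.7
```

```bash
python3 - <<'E'
from h import *
for x,y in [(-.092,-.062),(.092,-.062),(.092,.062),(-.092,.062),(-.092,0),(-.092,-.062),(0,-.062),(.092,-.062)]:
    press(x,y,f=21,top=.109,v=.02)
E
```

```text
(-92, -62) True z 97.2 f 7.4 t 28.6
(92, -62) True z 96.5 f 5.4 t 30.7
(92, 62) True z 95.8 f 6.0 t 32.6
(-92, 62) True z 96.0 f 10.1 t 34.7
(-92, 0) True z 95.9 f 6.9 t 36.2
(-92, -62) True z 95.8 f 6.5 t 37.8
(0, -62) True z 96.4 f 4.5 t 39.5
(92, -62) True z 96.1 f 5.0 t 41.2
```

```bash
python3 - <<'E'
from h import *
for x,y in [(.092,0),(.092,.062),(0,.062),(-.092,.062)]: press(x,y,f=22,top=.106,v=.02)
print("probe")
for x,y in [(-.092,-.062),(.092,-.062),(.092,.062)]: press(x,y,f=4,top=.104,v=.015)
S=cams.snapshot("scene");T=cams.snapshot("top")
E
```

```text
(92, 0) True z 95.5 f 5.7 t 42.6
(92, 62) True z 95.3 f 5.8 t 44.1
(0, 62) True z 95.0 f 7.1 t 45.6
(-92, 62) True z 94.8 f 9.5 t 47.2
probe
(-92, -62) True z 95.1 f 4.6 t 48.9
(92, -62) True z 95.1 f 3.3 t 50.9
(92, 62) True z 95.0 f 3.9 t 52.6
```

```bash
python3 - <<'E'
from h import *
p=C+RL@[.092,.062]
env.move_l(np.r_[p,.20],None,.25)
env.movep([.40,.05,.33],down(-np.pi/2+A)); env.wait(.2)
S=cams.snapshot("scene");T=cams.snapshot("top")
cv2.imwrite("pics/e.png",np.vstack([cv2.resize(S["color"][150:270,150:310],(800,600))[:,:][::2,::2],cv2.resize(T["color"],(400,300))]))
h=cv2.cvtColor(S["color"],cv2.COLOR_BGR2HSV)
for n,s,z in(("scene",S,.095),("top",T,.095)):
    h=cv2.cvtColor(s["color"],cv2.COLOR_BGR2HSV);m=((h[...,1]<70)&(h[...,2]<130)).astype(np.uint8)
    print(n,rect(s,blob(s,m,proj(s,[[.5335,-.197,.095]])[0]),z))
print(env.get_state()["time_s"],env.get_state()["ft_force"])
E
```

```text
scene [ 544.6 -191.2  241.3  153.1   23.9]
top [ 530.4 -195.   217.6  157.5   24.6]
54.6583 [-0.05080179 -0.42983155  0.12879496]
```

View pics/e.png

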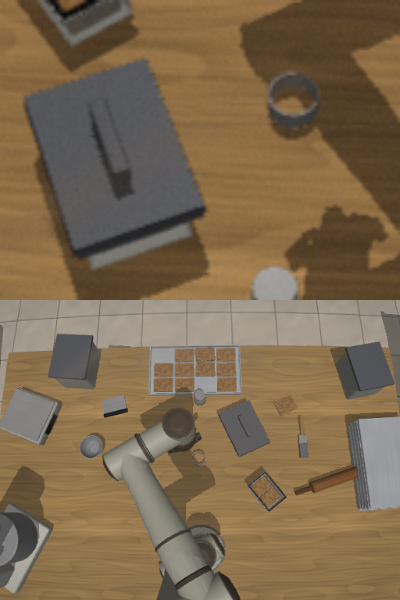

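The lid sits level and flush, in line with the tub, with the arm well clear and the other things where they were. Handing in.

```bash
python3 -c "
from rig import order
order.sign_off()"
```

```text
the job is handed in; nothing more can be done
```

The lid is on the crispbread tub and pressed home all the way round, and I handed the job in at about 55 s of the 72 s allowed. I gripped it by its bar, set it on the large tub, let go, and pressed the corners and then the mid-sides, going over all four corners again. Each press was set to stop at 14–22 N.

**Height:** light 4 N touches at three corners read 95.1, 95.1 and 95.0 mm, against a home height of 95 mm. The fourth corner read 94.8 mm at its last press, with no light touch of its own.

**Position:** the last top view puts the lid within about 4 mm and 1° of the tub. The last scene view disagreed: it gave a centre about 12 mm off, but its outline measured 241 mm long against the real 212. I put that down to the visible skirt and tub side being counted in, so I did not rely on it.

**Force:** the readings just after each stop were well below the set limit, so I did not measure the peak force on the lid.

**Other things:** by eye in the last pictures they were where they started; I did not measure them. The arm was clear of everything when I handed in.

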